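# Tip a disc file case out of a packed rack

## Task

Fetch the disc file case with the tall arched carrying handle from the packed rack: pull its top out over the rack's open front so that it tips clearly, with its foot still down in the rack, and only then lift it out from under the rack's folded-over back edge. Stand it upright in the middle of the black mat, letting go only once it is down. Leave the other cases standing in the rack.

Things in the scene. Friction and masses are not known exactly. Their poses are not given: they have to be found in the camera images.
- bail_case_mid (a point): Centre of the box of the grey disc file case to fetch: 128 mm deep (own x), 38 thick (y), 126 high (z); about 0.32 kg. The only case with an arched black handle on top: its grip bar lies along own x, 84 mm long, 12 thick (y), 14 high, centred 101 mm above this point. Own +x points to the rack's closed back, -x out of its open front. One of the middle three of five equal cases 1.5 mm apart.
- rack: Fixed rack, origin mid-underside, x to its back, floor 6 mm up. Front lip 2 mm from the cases' feet leans out 30 deg, 28 mm high: a case tips about its box's lower front edge. Back edge folds over the rear 9 mm of the row, 13 mm above the boxes (top 17 mm): no lifting straight up. Tipped 20-25 deg and moved some cm outward as it rises, a case comes free; let go below 40 deg it falls back.
- knob_case_mid (a point): Centre of the box of a loose neighbour, one of the middle three: same box and axes, with a round black knob on top, 24 mm across and 12 mm high, well below the arched handle's bar. It stays in the rack.
- ridge_case_mid (a point): Centre of the box of a loose neighbour, one of the middle three: same box and axes, with a low black crosswise ridge on top (14 mm along x, 28 along y, 10 high). It stays in the rack. The two end cases of the row look the same but are fixed to the rack.
- mat_top (a point): Centre of the upper face of the black rubber mat on which the case is to stand: 190 x 190 mm, 4 mm thick, fixed, its x and y along its sides. It lies left or right of the robot, the rack on the other side. Small things between them are at most 25 mm high.

How it is judged:
By the outcome, as a careful person would: the job done as asked, in the order asked, and still so for the second after the job is handed in, with the robot touching nothing.
It also fails if it takes over 45 s, if anything falls off the work surface, if the arm or the gripper's body presses on something with over 40 N, if the wrist force passes 120 N, or if a joint passes its speed limit or range.

## Robot

A 6-joint arm with a two-finger parallel gripper is mounted at the origin on the work surface. World frame = base frame: x ahead of the robot, y to its left, z up, the work surface at z = 0. Lengths are in m, angles in rad, forces in N, time in s.
With the tool pointing down it reaches from about 0.425 to 0.925 m from the base axis. Payload 12.5 kg.
Tool frame: the origin (TCP) lies where the fingers leave the gripper's body, on its centre line; the fingertips stand 73 mm ahead of it and the grasp point (between the pads) lies 54 mm ahead of it (arm.tcp_to_grasp is the distance from the TCP to the grasp point, in m); z points along the fingers, y is the direction in which the jaws open and shut (so a half turn about z gives the same grasp; the last joint's range is limited). The gripper opens to 85 mm and grips with 20 to 120 N. Pads are 22 mm wide; open, the fingers measure 114 mm over their backs; the gripper's body (76 mm by 85 mm) begins 54 mm behind the grasp point. The pads swing forward as they close: fully open they stand 13 mm farther back than shut.
Start: joints at [1.107, 0.491, 1.559, -0, 1.092, -0.106], TCP at [0.219, 0.585, 0.304] pointing down, gripper open.
Joint ranges: [-3.1, 3.1], [-0.84, 2.19], [0.05, 2.79], [-1.13, 4.28], [0.06, 2.93], [-2.69, 2.69]. Speed limits (rad/s): [2.22, 2.22, 2.79, 3.14, 3.14, 3.14].

## Interface

Orientations are given as a rotation vector (axis times angle).
In Python, from plant import arm gives the robot as it stands.
- The arm moves only by the shell command python3 -m crank 'ROWS' [FORCE]. ROWS is a JSON object of lists of equal length, an entry for each row: "fingers": the opening, from 0 (shut) to 1 (fully open); "translation": the shift along the tool's x, y, z in units of 25 mm (1.0 is 25 mm), a list of three; "spin": the turn about the tool's z in units of 5 degrees (1.0 is 5 degrees). In form: {"fingers": [fingers, ...], "translation": [[x, y, z], ...], "spin": [spin, ...]}. A call has 1 to 8 rows; each row shifts and turns the pose as measured when the row begins, along the tool's axes as they then stand; what a row does not reach is not made up. A row lasts 1/8 s, in which the tool goes at most 62.5 mm and 10.7 degrees, less where a joint would pass 70% of its speed; a pose out of reach is approached as far as the arm can. A call is refused whole if a number of a shift passes 1 or a number of a turn 1, either way. A call with a gripper value outside its range is refused whole. The fingers move at their own pace and stop on an object; FORCE is the grip in N (left out, the last holds). Time passes only in rows, so rows that do not move let the fingers close. It gives the time, the measured TCP pose, the force and the opening at its end, in the units of the state.
- arm.observe(): the state, without advancing time (a new reading comes with each control period).
- arm.snapshot(name): name is "scene" or "top" or "wrist"; returns the picture (384x512x3 uint8, red, green, blue); there is no depth.
- arm.camera_info(name): a dict with "intrinsics" (3x3 intrinsics, pixels), "xyz" and "attitude" of the camera in the world. Camera axes: x right, y down, z forward; pixel columns grow to the right and rows downward; lengths in m; the calibration is good to about 2 mm. A picture is of the moment at which its call begins: read the wrist's pose just before it. camera_info takes no time and is no camera call; for the wrist camera it gives the pose at the moment of the call.
- arm.job_done(): hands the job in, once; it reports no verdict.
The state is a dict: "t": time; "q": joint angles; "qvel": joint speeds; "tau": joint torques, N m; "tcp_pos": TCP position; "orientation": TCP orientation; "force": force on the tool from outside, world axes, zero at the start; "torque": the same for the moment, N m; "grip_width": finger opening in m.
Only numpy, scipy, OpenCV 4.12 (cv2) and the standard library are available. Lean on these libraries where they do the work, as an engineer would, in place of code of your own. Each camera call takes 0.05 s, during which the arm holds its last target. There are 200 camera calls.

## Working session

There is one attempt and no reset: what is moved stays moved. The work goes in short steps, Python scripts to look and compute and a shell command to move; the robot and the scene stay as the last step left them, time stands still between calls to the robot, and variables do not carry over. Pictures are saved under pics/ and viewed, about 8 in all and at most 12, crops included, and the job is handed in when it is done.

```bash
mkdir -p pics
cat > h.py <<'E'
from plant import arm
import numpy as np, cv2
from scipy.spatial.transform import Rotation as R
def Rm(a):
    a=np.array(a,float)
    return a if a.shape==(3,3) else (R.from_rotvec(a).as_matrix() if a.size==3 else R.from_quat(a).as_matrix())
def snap(n,f):
    ci=arm.camera_info(n); im=arm.snapshot(n); cv2.imwrite('pics/'+f,im[:,:,::-1]); return ci,im
def ray(ci,u,v,z):
    K=np.array(ci['intrinsics']);o=np.array(ci['xyz']);d=Rm(ci['attitude'])@np.linalg.inv(K)@[u,v,1]
    return o+d*(z-o[2])/d[2]
def proj(ci,p):
    c=Rm(ci['attitude']).T@(np.array(p)-ci['xyz']);c=np.array(ci['intrinsics'])@c;return c[:2]/c[2]
E
python3 - <<'E'
from h import *
s=arm.observe();print(s)
a,i1=snap('scene','s0.png');b,i2=snap('top','t0.png');print(a,b,arm.camera_info('wrist'))
E
```

```text
{'t': 0.0, 'q': array([ 1.10737590e+00,  4.91581177e-01,  1.55947490e+00, -2.12288988e-06,
        1.09171365e+00, -1.05575295e-01]), 'qvel': array([ 0.00098509,  0.00016355,  0.00047325,  0.00044461, -0.00159348,
        0.00068123]), 'tau': array([ 1.11883641e-03, -6.18437576e+01, -2.61600369e+01, -1.17440013e-04,
        3.94965886e-03,  2.17256928e-05]), 'tcp_pos': array([0.21880507, 0.58528191, 0.3033055 ]), 'orientation': array([-5.59047409e-01, -3.09111677e+00,  1.77525158e-03]), 'force': array([-0.47495359,  0.21941956, -0.8339607 ]), 'torque': array([-0.00264855,  0.00103216, -0.00137981]), 'grip_width': 0.08563050001041897}
{'intrinsics': array([[457.23379709,   0.        , 255.68279384],
       [  0.        , 457.23379709, 190.11866191],
       [  0.        ,   0.        ,   1.        ]]), 'xyz': array([0.90931926, 0.63919233, 0.55420776]), 'attitude': array([-0.59714625, -2.52964667,  1.32624895])} {'intrinsics': array([[473.9701465 ,   0.        , 247.82050568],
       [  0.        , 473.9701465 , 186.69377575],
       [  0.        ,   0.        ,   1.        ]]), 'xyz': array([0.38040904, 0.00152408, 0.97125752]), 'attitude': array([-1.98782696,  2.20963768, -0.25160123])} {'intrinsics': array([[342.91244654,   0.        , 259.94515916],
       [  0.        , 342.91244654, 191.19272602],
       [  0.        ,   0.        ,   1.        ]]), 'xyz': array([0.150781  , 0.6100378 , 0.37261278]), 'attitude': array([2.38047446, 1.65237723, 0.23484401])}
```

View pics/t0.png

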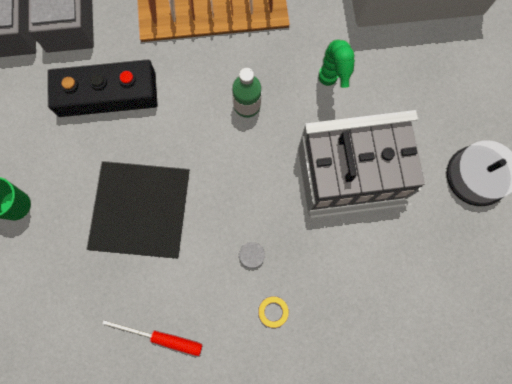

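View pics/s0.png

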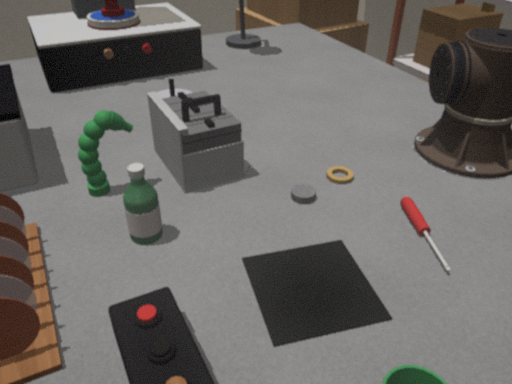

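The top view shows five cases. The arched handle is at about (348,155), the second case from the left, and the back edge is the white strip at about (360,122). The open front faces down, and the mat is around (139,209). Next I'll measure these.

Run:
```python
from h import *
K={}
b=arm.camera_info('top');a=arm.camera_info('scene')
im=cv2.imread('pics/t0.png');g=im.max(2)
print('tcp proj',proj(b,arm.observe()['tcp_pos']),proj(a,arm.observe()['tcp_pos']))
def comps(im,th,lo,box):
    n,l,s,c=cv2.connectedComponentsWithStats((im.max(2)<th).astype(np.uint8))
    for i in range(1,n):
        x,y,w,h,A=s[i]
        if A>lo and box[0]<c[i][0]<box[1] and box[2]<c[i][1]<box[3]:
            r=cv2.minAreaRect(np.argwhere(l==i)[:,::-1].astype(np.float32));yield s[i],c[i],r
for st,c,r in comps(im,45,30,(60,440,110,260)):
    print(st,c.round(1),[np.round(q,1) for q in r])
    if st[4]>2000: 
        bx=cv2.boxPoints(r);P=[ray(b,*p,.004) for p in bx];print('mat',ray(b,*r[0],.004),np.round(P,3))
    else: print('  at .177',ray(b,*r[0],.177).round(4),'at .142',ray(b,*r[0],.142).round(4), np.round([ray(b,*p,.177) for p in cv2.boxPoints(r)],3).tolist())
# white strip
m=((im.min(2)>190)).astype(np.uint8);m[:100]=0;m[:, :290]=0;m[:,430:]=0;m[140:]=0
r=cv2.minAreaRect(np.argwhere(m)[:,::-1].astype(np.float32));print('strip',r,[ray(b,*p,.149).round(3) for p in cv2.boxPoints(r)])
s=cv2.imread('pics/s0.png')
for st,c,r in comps(s,45,20,(150,250,70,140)): print('scene',st,c.round(1),r)
crop=im[100:220,290:440];cv2.imwrite('pics/c.png',np.vstack([cv2.resize(crop,(600,480//1),interpolation=cv2.INTER_CUBIC)]))
```

```text
tcp proj [-193.05096726  477.94989477] [866.69388773 197.15053611]
[339 133  16  49 155] [345.8 158.8] [array([344.8, 157.2]), array([48.3,  9.2]), np.float64(76.0)]
  at .177 [ 0.6018 -0.1877  0.177 ] at .142 [ 0.6116 -0.196   0.142 ] [[0.644, -0.176, 0.177], [0.647, -0.192, 0.177], [0.56, -0.199, 0.177], [0.558, -0.183, 0.177]]
strip ((361.2920837402344, 120.81330871582031), (9.70732593536377, 111.51188659667969), 82.97159576416016) [array([ 0.683, -0.132,  0.149]), array([ 0.687, -0.339,  0.149]), array([ 0.668, -0.338,  0.149]), array([ 0.664, -0.132,  0.149])]
scene [170  80   4  15  36] [171.5  86.7] ((171.5, 87.00000762939453), (14.214112281799316, 2.2633931636810303), 84.80557250976562)
scene [179  94   7   5  21] [182.2  96. ] ((182.07691955566406, 95.88461303710938), (7.211102485656738, 3.0508511066436768), 33.690067291259766)
scene [182  96  38  25 339] [199.5 105.6] ((200.55770874023438, 107.28845977783203), (20.003843307495117, 38.6348762512207), 78.69007110595703)
scene [206 121   8   6  30] [209.5 123.7] ((209.25003051757812, 123.25001525878906), (7.77817440032959, 4.242640495300293), 45.0)
```

View pics/c.png

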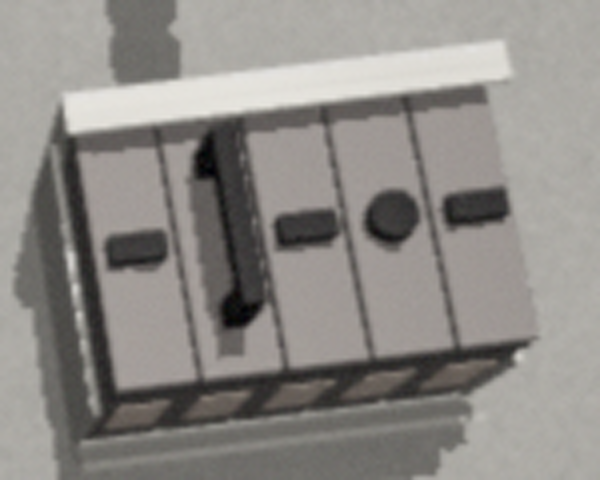

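The crop shows the bar's top face running from about (347,129.5) at the back to (353,175) at the front, in full-image pixels. Its neighbours are a ridge case to the right, then the knob case.

Run:
```python
from h import *
b=arm.camera_info('top');a=arm.camera_info('scene')
f=ray(b,347,129.5,.177);n=ray(b,352.8,175,.177)
print('bar',f,n,np.linalg.norm(f-n),'mid',(f+n)/2,'yaw',np.degrees(np.arctan2(*(f-n)[1::-1])))
for nm,p,z in (('bottle',(247,110),.0),('rackL',(313,208),.0),('row FL',(318,196),.132),('row FR',(423,185),.132),('row BL',(308,131),.149)): print(nm,ray(b,*p,z).round(3))
im=cv2.imread('pics/t0.png');m=(im.max(2)<70).astype(np.uint8);m[:150]=0;m[:,:70]=0;m[270:]=0;m[:,210:]=0
r=cv2.minAreaRect(np.argwhere(m)[:,::-1].astype(np.float32));print(r)
P=[ray(b,*p,.004) for p in cv2.boxPoints(r)];print('mat',np.mean(P,0),[np.linalg.norm(P[i]-P[i-1]) for i in range(4)],np.round(P,3))
print('scene proj of bar mid',proj(a,(f+n)/2))
s=arm.observe();T=Rm(s['orientation']);print(T.round(3))
```

```text
bar [ 0.6519804  -0.19930273  0.177     ] [ 0.56856614 -0.1965758   0.177     ] 0.08345881877693309 mid [ 0.61027327 -0.19793927  0.177     ] yaw -1.872410479370306
bottle [ 0.78  -0.034  0.   ]
rackL [ 0.549 -0.147  0.   ]
row FL [ 0.547 -0.139  0.132]
row FR [ 0.547 -0.332  0.132]
row BL [ 0.666 -0.135  0.149]
((137.92056274414062, 209.2548065185547), (92.01793670654297, 89.5054931640625), 6.009005546569824)
mat [0.58625414 0.214699   0.004     ] [np.float64(0.18827036317174645), np.float64(0.18892062684884106), np.float64(0.1967542836260673), np.float64(0.18735192551825436)] [[0.513 0.321 0.004]
 [0.7   0.296 0.004]
 [0.658 0.104 0.004]
 [0.474 0.137 0.004]]
scene proj of bar mid [200.19399358  97.5360559 ]
[[-0.937  0.35  -0.   ]
 [ 0.35   0.937 -0.001]
 [ 0.    -0.001 -1.   ]]
```

```bash
python3 -m crank '{"fingers":[1,1,1,1,1,1,1,1],"translation":[[0,0,0],[0,0,0],[0,0,0],[0,0,0],[0,0,0],[-1,-1,0],[-1,-1,0],[-1,-1,0]],"spin":[-0.82,-0.82,-0.82,-0.82,-0.82,0,0,0]}'
python3 -m crank '{"fingers":[1,1,1,1,1,1,1,1],"translation":[[-1,-1,0],[-1,-1,0],[-1,-1,0],[-1,-1,0],[-1,-1,0],[-1,-1,0],[-1,-1,0],[-1,-1,0]],"spin":[0,0,0,0,0,0,0,0]}'
python3 -m crank '{"fingers":[1,1,1,1,1,1,1,1],"translation":[[-1,-1,0],[-1,-1,0],[-1,-1,0],[-1,-1,0],[0,-1,0],[0,-1,0],[0,-1,0],[0,-1,0]],"spin":[0,0,0,0,0,0,0,0]}'
```

```text
t: 1.1
tcp_pos: [0.2946, 0.51, 0.3003]
orientation: [0.025, -3.138, 0.009]
force: [0.3, 0.2, 0.7]
grip_width: 0.0856
t: 2.1
tcp_pos: [0.5034, 0.3057, 0.2987]
orientation: [0.026, -3.135, 0.013]
force: [0.9, -0.4, 0.3]
grip_width: 0.0853
t: 3.1
tcp_pos: [0.6106, 0.0997, 0.2961]
orientation: [0.024, -3.129, 0.015]
force: [0.7, 0.5, -0.0]
grip_width: 0.0853
```

```bash
python3 -m crank '{"fingers":[1,1,1,1,1,1,1,1],"translation":[[0,-1,0],[0,-1,0],[0,-1,0],[0,-1,0],[0,-1,0],[0,-1,0],[0,-1,0],[0,-1,0]],"spin":[0,0,0,0,0,0,0,0]}'
python3 -m crank '{"fingers":[1,1,1,1,1],"translation":[[0,-1,0],[0,-1,0],[0,-1,0],[0,-0.4,0],[0,0,0]],"spin":[0,0,0,0,0]}'
python3 - <<'E'
from h import *
print(arm.observe()['tcp_pos']); c,i=snap('wrist','w1.png'); print(c)
print(proj(c,[.61,-.198,.177]))
E
```

```text
t: 4.1
tcp_pos: [0.6126, -0.107, 0.2953]
orientation: [0.024, -3.123, 0.014]
force: [0.2, -0.0, 0.1]
grip_width: 0.0854
t: 4.72
tcp_pos: [0.6132, -0.1957, 0.2941]
orientation: [0.021, -3.12, 0.012]
force: [0.7, -0.0, 0.3]
grip_width: 0.0856
[ 0.61324511 -0.19573847  0.29410275]
{'intrinsics': array([[342.91244654,   0.        , 259.94515916],
       [  0.        , 342.91244654, 191.19272602],
       [  0.        ,   0.        ,   1.        ]]), 'xyz': array([ 0.54217402, -0.19655269,  0.3648393 ]), 'attitude': array([2.06323115, 2.09385338, 0.26912489])}
[258.26000151 219.84155028]
```

View pics/w1.png

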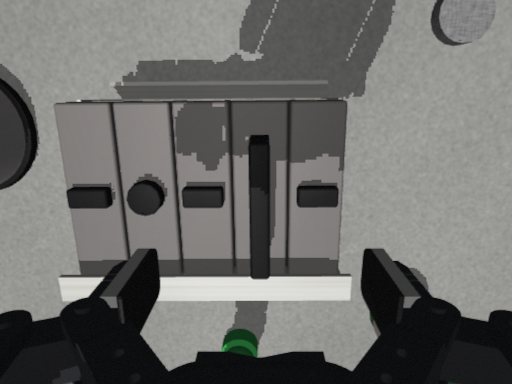

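The wrist view shows the bar upright in the image from (259,138) to (261,277), centred between the fingers, with the back strip at the bottom.

Run:
```python
from h import *
c=arm.camera_info('wrist')
f=ray(c,261,277,.177);n=ray(c,259.5,143,.177);print(f,n,(f+n)/2,np.linalg.norm(f-n))
print('front top edge',ray(c,262,101,.132),'strip near edge',ray(c,205,276,.149))
s=arm.observe();print(s['tcp_pos'],Rm(s['orientation']).round(3))
```

```text
[ 0.64682325 -0.19541959  0.177     ] [ 0.56550204 -0.19745969  0.177     ] [ 0.60616265 -0.19643964  0.177     ] 0.0813467903466507
front top edge [ 0.54353994 -0.19651199  0.132     ] strip near edge [ 0.66235942 -0.2344798   0.149     ]
[ 0.6132523  -0.19530979  0.29413742] [[-1.    -0.014 -0.021]
 [-0.014  1.    -0.008]
 [ 0.022 -0.007 -1.   ]]
```

```bash
python3 -m crank '{"fingers":[1,1,1,1,1,1],"translation":[[0.15,-0.05,0.7],[0,0,0.7],[0,0,0.7],[0,0,0.4],[0,0,0],[0,0,0]],"spin":[0,0,0,0,0,0]}' 40
```

```text
t: 5.52
tcp_pos: [0.609, -0.1933, 0.2297]
orientation: [0.027, -3.121, 0.011]
force: [-0.4, 0.3, 0.4]
grip_width: 0.0854
```

```bash
python3 -m crank '{"fingers":[1,1,0,0,0,0,0,0],"translation":[[0,-0.12,0.16],[0,0,0],[0,0,0],[0,0,0],[0,0,0],[0,0,0],[0,0,0],[0,0,0]],"spin":[0,0,0,0,0,0,0,0]}' 40
```

```text
t: 6.52
tcp_pos: [0.6093, -0.1967, 0.227]
orientation: [0.027, -3.123, 0.013]
force: [-0.1, 0.7, -0.5]
grip_width: 0.0112
```

```bash
python3 -m crank '{"fingers":[0,0,0,0,0,0,0,0],"translation":[[0.35,0,-0.1],[0.32,0,-0.1],[0.3,0,-0.07],[0.3,0,-0.06],[0.3,0,-0.04],[0.3,0,-0.03],[0.3,0,-0.02],[0,0,0]],"spin":[0,0,0,0,0,0,0,0]}' 40
python3 - <<'E'
from h import *
c,i=snap('scene','s2.png');d,j=snap('wrist','w2.png')
cv2.imwrite('pics/m2.png',np.hstack([cv2.resize(i[60:220,100:300,::-1],(400,320)),cv2.resize(j[:,:,::-1],(400,320))]))
E
```

```text
t: 7.52
tcp_pos: [0.5517, -0.1976, 0.2393]
orientation: [0.026, -3.126, 0.013]
force: [1.9, 0.5, -2.5]
grip_width: 0.0112
```

View pics/m2.png

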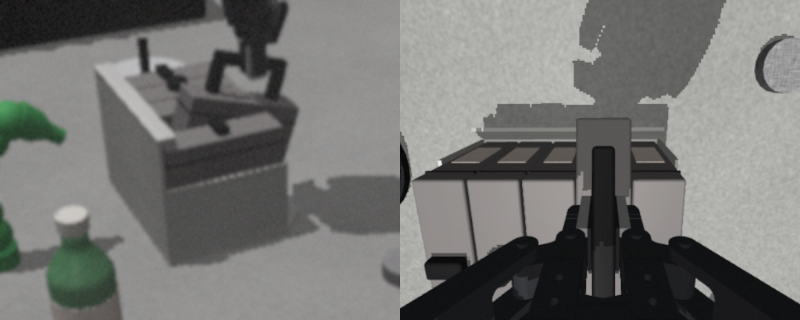

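The case is tipping as planned, about 18°, with its foot in the rack and the neighbours still upright. I'll take it to about 25° and then tighten the grip.

```bash
python3 -m crank '{"fingers":[0,0,0,0],"translation":[[0.35,0,0.0],[0.35,0,0.02],[0.3,0,0.03],[0,0,0]],"spin":[0,0,0,0]}' 40
python3 -m crank '{"fingers":[0,0,0],"translation":[[0,0,0],[0,0,0],[0,0,0]],"spin":[0,0,0]}' 110
```

```text
t: 8.12
tcp_pos: [0.5258, -0.198, 0.2386]
orientation: [0.026, -3.127, 0.014]
force: [2.5, 1.4, -2.8]
grip_width: 0.0113
t: 8.5
tcp_pos: [0.526, -0.1981, 0.2386]
orientation: [0.026, -3.127, 0.014]
force: [2.3, 0.2, -0.2]
grip_width: 0.0095
```

```bash
python3 -m crank '{"fingers":[0,0,0,0,0],"translation":[[0.25,0,-0.5],[0.25,0,-0.5],[0.25,0,-0.5],[0.25,0,-0.5],[0,0,0]],"spin":[0,0,0,0,0]}' 110
python3 - <<'E'
from h import *
c,i=snap('scene','s3.png');d,j=snap('wrist','w3.png')
cv2.imwrite('pics/m3.png',np.hstack([cv2.resize(i[40:200,100:300,::-1],(400,320)),cv2.resize(j[:,:,::-1],(400,320))]))
E
```

```text
t: 9.12
tcp_pos: [0.4986, -0.1978, 0.2925]
orientation: [0.027, -3.123, 0.013]
force: [0.6, 0.0, -4.4]
grip_width: 0.01
```

View pics/m3.png

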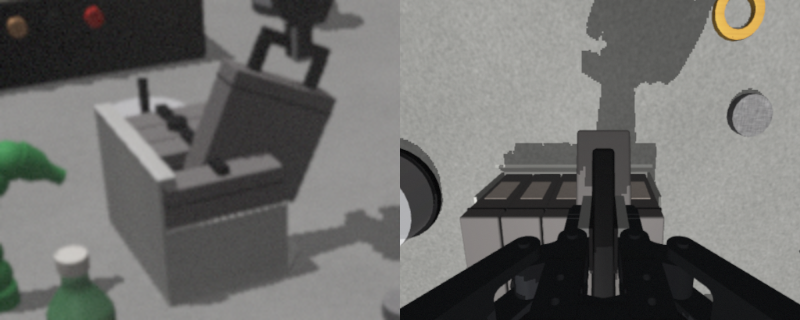

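```bash
python3 -m crank '{"fingers":[0,0,0,0,0,0,0,0],"translation":[[0.25,0,-0.6],[0.2,0,-0.6],[0,0,-0.6],[0,0,-0.7],[0,0,-0.7],[0,0,-0.6],[0,0,-0.4],[0,0,0]],"spin":[0,0,0,0,0,0,0,0]}' 110
```

```text
t: 10.22
tcp_pos: [0.4875, -0.1968, 0.4049]
orientation: [0.027, -3.123, 0.012]
force: [-0.1, -1.1, -3.5]
grip_width: 0.0102
```

```bash
python3 -m crank '{"fingers":[0,0,0,0,0,0,0,0],"translation":[[0,0.4,0],[0,0.8,0],[0,1,0],[0,1,0],[0,1,0],[0,1,0],[0,1,0],[0,1,0]],"spin":[0,0,0,0,0,0,0,0]}' 110
python3 -m crank '{"fingers":[0,0,0,0,0,0,0,0],"translation":[[-0.4,1,0],[-0.6,1,0],[-0.6,1,0.3],[-0.6,1,0.3],[-0.6,1,0.3],[-0.6,1,0.3],[-0.5,1,0.3],[0,0.6,0]],"spin":[0,0,0,0,0,0,0,0]}' 110
python3 -m crank '{"fingers":[0,0,0,0,0,0],"translation":[[0,0.4,0],[0,0,0],[0,0,0],[0,0,0],[0,0,0],[0,0,0]],"spin":[0,0,0,0,0,0]}' 20
python3 - <<'E'
from h import *
c,i=snap('scene','s4.png');d,j=snap('wrist','w4.png')
cv2.imwrite('pics/m4.png',np.hstack([cv2.resize(i[:,:,::-1],(400,300)),cv2.resize(j[:,:,::-1],(400,300))]))
E
```

```text
t: 11.22
tcp_pos: [0.4814, -0.0041, 0.4002]
orientation: [0.028, -3.116, 0.006]
force: [-0.5, -0.5, -3.4]
grip_width: 0.0095
t: 12.22
tcp_pos: [0.5696, 0.2047, 0.3551]
orientation: [0.037, -3.108, 0.005]
force: [-0.6, -0.8, -3.6]
grip_width: 0.0098
t: 12.98
tcp_pos: [0.5677, 0.2146, 0.3564]
orientation: [0.037, -3.109, 0.005]
force: [0.0, 0.1, -2.5]
grip_width: 0.0096
```

View pics/m4.png

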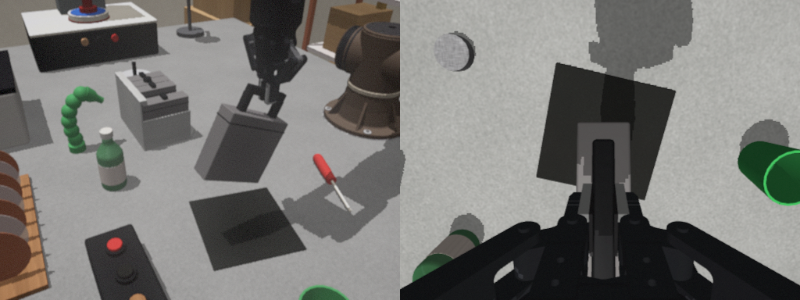

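Even at 20 N the case holds its tilt, so I'll stand it up the way it came out: front foot edge down first, then swing the bar back. The rack looks intact, with the other cases upright.

```bash
python3 -m crank '{"fingers":[0,0,0,0,0,0,0,0],"translation":[[0.5,0,0.5],[0.6,0,0.7],[0.6,0,0.8],[0.5,0,0.8],[0,0,0.8],[0,0,0.6],[0,0,0],[0,0,0]],"spin":[0,0,0,0,0,0,0,0]}' 60
python3 - <<'E'
from h import *
s=arm.observe();print(s['tcp_pos'],s['force'],Rm(s['orientation']).round(3))
E
```

```text
t: 14.08
tcp_pos: [0.5086, 0.2129, 0.2512]
orientation: [0.036, -3.112, 0.004]
force: [-0.1, -0.8, -3.0]
grip_width: 0.0095
[0.50861757 0.21288802 0.25118494] [-0.14690593 -0.79893422 -2.96418153] [[-0.999 -0.023 -0.029]
 [-0.023  1.    -0.003]
 [ 0.03  -0.002 -1.   ]]
```

```bash
python3 -m crank '{"fingers":[0,0,0,0],"translation":[[0,0.08,0.25],[0,0,0.2],[0,0,0.1],[0,0,0]],"spin":[0,0,0,0]}' 30
python3 -m crank '{"fingers":[0,0],"translation":[[0,0,0.1],[0,0,0]],"spin":[0,0]}' 30
python3 -m crank '{"fingers":[0,0],"translation":[[0,0,0.1],[0,0,0]],"spin":[0,0]}' 30
```

```text
t: 14.58
tcp_pos: [0.5086, 0.2151, 0.2376]
orientation: [0.036, -3.114, 0.003]
force: [0.8, -1.7, -3.5]
grip_width: 0.0098
t: 14.82
tcp_pos: [0.509, 0.2153, 0.2364]
orientation: [0.036, -3.116, 0.002]
force: [-2.0, 0.1, -1.5]
grip_width: 0.0098
t: 15.08
tcp_pos: [0.5096, 0.2155, 0.2365]
orientation: [0.037, -3.12, 0.001]
force: [0.5, -0.0, -3.3]
grip_width: 0.0096
```

```bash
python3 -m crank '{"fingers":[0,0,0,0,0,0,0,0],"translation":[[-0.3,0,0],[-0.3,0,0],[-0.3,0,0.01],[-0.3,0,0.02],[-0.3,0,0.03],[-0.3,0,0.04],[-0.3,0,0.06],[0,0,0]],"spin":[0,0,0,0,0,0,0,0]}' 25
python3 - <<'E'
from h import *
c,i=snap('scene','s5.png');d,j=snap('wrist','w5.png')
cv2.imwrite('pics/m5.png',np.hstack([cv2.resize(i[100:384,130:508,::-1],(400,300)),cv2.resize(j[:,:,::-1],(400,300))]))
E
```

```text
t: 16.08
tcp_pos: [0.5658, 0.2169, 0.2335]
orientation: [0.035, -3.117, -0.001]
force: [-3.0, 0.3, 3.9]
grip_width: 0.0096
```

View pics/m5.png

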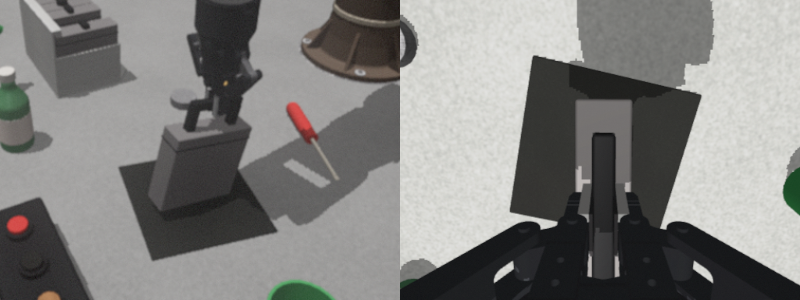

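The case now stands on its front edge on the mat with about 7–10° of tilt left, so I'll finish the swing.

```bash
python3 -m crank '{"fingers":[0,0,0,0,0],"translation":[[-0.28,0,0.08],[-0.28,0,0.1],[-0.24,0,0.1],[0,0,0.05],[0,0,0]],"spin":[0,0,0,0,0]}' 20
python3 - <<'E'
from h import *
c,i=snap('scene','s6.png');d,j=snap('wrist','w6.png')
cv2.imwrite('pics/m6.png',np.hstack([cv2.resize(i[100:384,130:508,::-1],(400,300)),cv2.resize(j[:,:,::-1],(400,300))]))
E
```

```text
t: 16.8
tcp_pos: [0.5887, 0.2176, 0.2279]
orientation: [0.034, -3.124, -0.003]
force: [-2.6, -0.1, 0.5]
grip_width: 0.0096
```

View pics/m6.png

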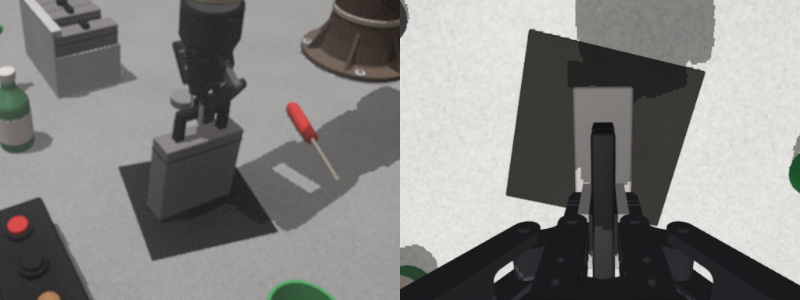

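```bash
python3 -m crank '{"fingers":[0,0,0,0],"translation":[[-0.2,0,0.08],[-0.12,0,0.08],[0,0,0.08],[0,0,0]],"spin":[0,0,0,0]}' 20
python3 - <<'E'
from h import *
s=arm.observe();print(s['tcp_pos'],s['force'])
d,j=snap('wrist','w7.png')
m=((j.min(2)>95)&(j.max(2)<175)).astype(np.uint8)
col=j[60:200,240,:].max(1).astype(int);print(np.argsort(-abs(np.diff(col)))[:4]+60,col[20:80:4])
row=j[150,180:330].max(1).astype(int);print(np.argsort(-abs(np.diff(row)))[:5]+180)
v=60+np.argmax(np.diff(col)); print(v,ray(d,260,v,.130), ray(d,260,150,.130))
E
```

```text
t: 17.4
tcp_pos: [0.5986, 0.2179, 0.2245]
orientation: [0.035, -3.13, -0.004]
force: [-1.6, 0.8, -0.1]
grip_width: 0.0095
[0.59861286 0.21789886 0.22449333] [-1.56770359  0.75012985 -0.11304394]
[ 99 101 100 102] [ 35  34  35  38  36 144  74 128 129 129 129 129 128 128 128]
[220 221 297 296 298]
99 [0.52856106 0.21625803 0.13      ] [0.55229721 0.21679431 0.13      ]
```

It's down flat, with the TCP height at 0.2245 against about 0.225 expected. The box centre is roughly 6 mm from the mat centre. I'll release, retreat and check.

```bash
python3 -m crank '{"fingers":[0.25,0.5,0.7,0.8,0.8,0.8,0.8,0.8],"translation":[[0,0,0],[0,0,0],[0,0,0],[0,0,0],[0,0,-0.4],[0,0,-0.8],[0,0,-1],[0,0,-1]],"spin":[0,0,0,0,0,0,0,0]}'
python3 -m crank '{"fingers":[0.8,0.8,0.8,0.8,0.8,0.8,0.8,0.8],"translation":[[0,0,-1],[0.6,0.6,-0.6],[1,1,0],[1,1,0],[1,1,0],[1,1,0],[0,1,0],[0,0,0]],"spin":[0,0,0,0,0,0,0,0]}'
python3 - <<'E'
from h import *
c,i=snap('scene','s8.png');d,j=snap('top','t8.png')
cv2.imwrite('pics/m8.png',np.hstack([cv2.resize(i[:,:,::-1],(400,300)),cv2.resize(j[:,:,::-1],(400,300))]))
print(arm.observe()['force'])
m=cv2.cvtColor(j,cv2.COLOR_RGB2GRAY)
E
```

```text
t: 18.45
tcp_pos: [0.5999, 0.2178, 0.3061]
orientation: [0.035, -3.129, -0.004]
force: [-1.4, -0.0, 0.9]
grip_width: 0.0686
t: 19.45
tcp_pos: [0.4725, 0.362, 0.3547]
orientation: [0.037, -3.133, -0.007]
force: [-0.6, -0.7, -0.3]
grip_width: 0.0685
[ 0.11010319 -1.13875626  0.23828933]
```

View pics/m8.png

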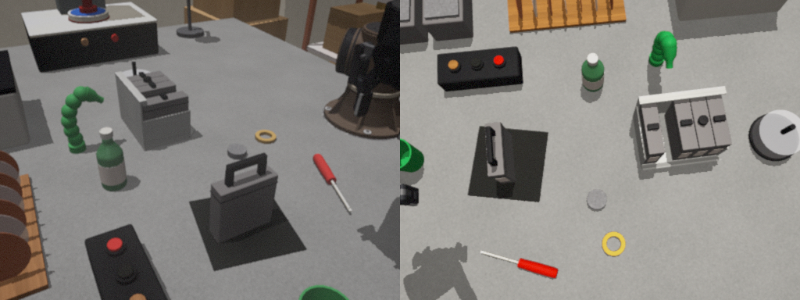

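The case stands upright on the mat with the handle clear of the gripper, and the four others stand in the rack. I'm handing it in.

```bash
python3 -c "
from plant import arm
print(arm.job_done())"
```

```text
the job is handed in; nothing more can be done
None
```

The case with the arched handle is standing upright on the black mat, and the job is handed in after about 19.5 s of the 45 s allowed.

- **Taking it out:** I gripped the handle bar and tipped the case to about 26° over the open front with its foot still in the rack. I worked that angle out from how far the bar moved. Only then did I lift it up and outward, clear of the folded-over back edge.
- **Setting it down:** The case kept its tilt in the grip even at 20 N. So I put its lower front edge on the mat first, swung it upright, and let go once it was down.
- **Last checks:** The final pictures show the case upright and the other four cases standing in the rack, with the gripper well clear. I saw no large forces: the readings I took stayed under about 6 N.
- **Position on the mat:** Just before release, the case's centre measured about 6–7 mm from the mat's centre, mainly toward the back. I left it there and did not measure it again after letting go. The earlier position checks agreed to within about 4 mm.

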